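Fit a spring channel nut in a meter-bracket rail

ROBOT

A 6-joint arm with a two-finger parallel gripper is mounted at the origin on the work surface. World frame = base frame: x ahead of the robot, y to its left, z up, the work surface at z = 0. Lengths are in mm, angles in rad, forces in N, time in s.
With the tool pointing down it reaches from about 400 to 925 mm from the base axis. Payload 12.5 kg.
Tool frame: the origin (TCP) lies midway between the tips of the shut fingers; the grasp point (between the pads) lies 19 mm behind it (env.grasp_offset is the distance from the TCP to the grasp point, in mm); z points along the fingers, y is the direction in which the jaws open and shut (so a half turn about z gives the same grasp; the last joint's range is limited). The gripper opens to 95 mm and grips with 3 to 60 N. Pads are 20 mm wide; open, the fingers measure 119 mm over their backs; the gripper's body (75 mm by 180 mm) begins 59 mm behind the grasp point.
Start: joints at [1.118, 0.491, 1.559, -0, 1.092, -0.106], TCP at [212.415, 587.815, 214.661] pointing down, gripper open.
Joint ranges: [-3.1, 3.1], [-0.84, 2.19], [0.05, 2.79], [-1.13, 4.28], [0.06, 2.93], [-2.69, 2.69]. Speed limits (rad/s): [2.22, 2.22, 2.79, 3.14, 3.14, 3.14].

INTERFACE

Orientations are given as [roll, pitch, yaw] about the fixed x, y, z axes, in that order (R = Rz(yaw) Ry(pitch) Rx(roll)).
In Python, from cell import env gives the robot as it stands.
- The arm moves only by the tool carry_out, never from a script. Its argument "series" is a list of rows, each a list of 6 numbers: the shift along the world's x, y, z in m, then the turn, a rotation vector about the world's x, y, z in degrees. In form: [[dx, dy, dz, wx, wy, wz], ...]. A call has 1 to 12 rows; each row shifts and turns the commanded pose from where the row before left it; what a row does not reach is not made up. A row lasts 1/10 s, in which the tool goes at most 50 mm and 8.59 degrees, less where a joint would pass 70% of its speed; a pose out of reach is approached as far as the arm can. A call is refused whole if a number of a shift passes 0.05 or a number of a turn 8.59, either way. A call with a gripper value outside its range is refused whole. "fingers" is the opening, from 0 (shut) to 1 (fully open), set as the call begins (left out, the last holds). The fingers move at their own pace and stop on an object; the grip force is fixed at half the most. Time passes only in rows, so rows that do not move let the fingers close. It gives the time, the measured TCP pose, the force and the opening at its end, in the units of the state.
- env.state(): the state, without advancing time (a new reading comes with each control period).
- env.read_camera(name): name is "side" or "top"; returns a dict with "color" (384x512x3 uint8, red, green, blue), "fovy" (degrees; the focal length in pixels is half the picture's height over the tangent of half this angle, whatever the lens; pixels are square), "cx", "cy" (the principal point, pixels), "T" (4x4, takes a point from camera to world coordinates). Camera axes: x right, y down, z forward; pixel columns grow to the right and rows downward; lengths in mm; the calibration is good to about 2 mm. A picture is of the moment at which its call begins. There is no depth.
- env.job_done(): hands the job in, once; it reports no verdict.
Trained networks look in a picture, given as the dict that the camera call returned (one of the last four; its "shot" number tells which), for a name from the list of things; names that differ only in an ending like _2 or _b are one class to them, and where a whole thing is asked for, a point or a joint stands for the part that bears it (a point fixed in the world has none). Each returns a list of dicts, best first, with "score" (0 to 1); they miss things now and then, are a little off and sometimes report something else, mostly with a low value. They report only what shows in the picture. A call takes as long as a camera call. They do not tell look-alikes from the thing itself.
- env.search_frame(label, picture): "point" ([x, y, z] in mm, in world coordinates, good to about 4 mm: the middle of the surface that is visible of it).
The state is a dict: "t": time; "joints": joint angles; "qvel": joint speeds; "tau": joint torques, N m; "eef_pos": TCP position; "tcp_rot": TCP orientation; "ft_force": force on the tool from outside, world axes, zero at the start; "moment": the same for the moment, N m; "opening": opening from 0.0 (shut) to 1.0 (fully open).
Only numpy, scipy, OpenCV 4.12 (cv2) and the standard library are available. Lean on these libraries where they do the work, as an engineer would, in place of code of your own. Each camera call takes 0.05 s, during which the arm holds its last target. There are 200 camera calls.

TASK

Fit the loose spring channel nut in the mouth of the strut rail, midway between the two pipe clamps: push its foot in lengthwise, press it down gently against its spring, twist it ninety degrees clockwise and let it come up so that its grooves catch the rail's lips, standing square across the rail. Don't force it, then let go of it and leave everything else where it is.

Things in the scene. Friction and masses are not known exactly. Their poses are not given: they have to be found in the camera images.
- nut_grip (a point): Spring channel nut, bare steel, 66 mm tall, loose, standing upright on its foot. Point: on its axis, middle of its long hexagon, 46 mm above the foot's underside; z up the stud, x along the foot. Hexagon 17 mm across flats, from 30 to 62 mm above the underside; one pair of flats faces +-y, the others 60 deg apart. A 10 mm stud ends 4 mm above it.
- nut: The same nut; origin at the centre of the foot's underside, same axes. Foot 34.4 mm long (x), 20 wide (y), 10 thick. Corners +x-y and -x+y are rounded, so in the rail it turns only clockwise seen from above and stops about 8 deg past a quarter turn. Two grooves 5.8 mm wide, 2.5 deep run along y in the foot's top, 12.1 mm either side of the axis.
- nut_saddle (a point): Centre of the underside of the nut's saddle plate, steel, 46 (x) x 30 (y) x 3 mm, between foot and hexagon. It slides on the stud but does not turn on it. A spring holds it 10.5 mm above the foot's underside; it can be pushed up 8.5 mm by 4 N + 1.5 N per mm, then is solid. It lands on top of the rail's lips and, when let go, pulls the foot up under them.
- stand: Steel bench stand, base 85 x 400 x 6 mm, screwed to the bench; origin at the centre of its underside, x across, y along, z up. Two cradles hold a zinc-plated strut rail along y, open mouth up, clamped by side screws. Its middle is at y = 0, but the rail sits anywhere up to 7 mm either side of the stand's centre line (x), and on packers, its top 51 to 59 mm above the bench.
- rail_zone (a point): Point on the stand's centre line, 55 mm above the bench, midway between two closed pipe clamps on the rail (115 mm either side in y, each 40 mm along y, 63 across, 57 above the rail). Rail 41 wide, 41 high, 360 long, ends capped; mouth 22 wide, lips turned down to 7.3 below its top, inside 36 wide. The foot can turn once its underside is 17.3 below the rail's top; caught, it is 14.8 below.
- flange: Bystander: a steel wall flange, a round plate 50 mm across and 4 mm thick with a hexagon boss 17 mm across flats and 40 mm tall on it; origin at the centre of its underside. It does not belong in the rail.
- meter: Bystander: a water meter with brass ends and a blue case, 190 mm long (x), 92 mm wide, 87 mm tall; origin at the centre of its underside.
- pliers: Bystander: red-handled pliers lying flat, 195 mm long (along x), 15 mm tall; origin at the rivet, on the bench.
- driver: Bystander: a cordless screwdriver lying flat, 245 mm long (along x), 44 mm tall; origin below its middle, on the bench.
Mind the look-alikes: they are no part of the job. What is shaped like the nut but purple or yellow is not meant.

How it is judged:
By the outcome, as a careful person would: the job done as asked, in the order asked, and still so for the second after the job is handed in, with the robot touching nothing.
It also fails if it takes over 70 s, if anything falls off the work surface, if the arm or the gripper's body presses on something with over 40 N, if the wrist force passes 120 N, or if a joint passes its speed limit or range.

## Working session

There is one attempt and no reset: what is moved stays moved. The work goes in short steps, Python scripts to look and compute and a tool call to move; the robot and the scene stay as the last step left them, time stands still between calls to the robot, and variables do not carry over. Pictures are saved under pics/ and viewed, about 8 in all and at most 12, crops included, and the job is handed in when it is done.

Besides the shell and the picture viewer there is one more tool, called after "Emit:" as name([rows], argument=value, ...), one row to a line, values as JSON. carry_out: Moves the arm, as the interface text tells. Its arguments: {"type":"object","properties":{"series":{"type":"array","items":{"type":"array","items":{"type":"number"}}},"fingers":{"type":"number"}},"required":["series"]}

```bash
mkdir -p pics; ls
cat > h.py <<'E'
import numpy as np, cv2
from cell import env
def f(p): return p["color"].shape[0]/2/np.tan(np.radians(p["fovy"])/2)
def proj(p,X):
    T=np.linalg.inv(np.array(p["T"])); c=T[:3,:3]@np.array(X,float)+T[:3,3]
    return [p["cx"]+f(p)*c[0]/c[2], p["cy"]+f(p)*c[1]/c[2]]
def ray(p,u,v,z):
    T=np.array(p["T"]); d=T[:3,:3]@np.array([(u-p["cx"])/f(p),(v-p["cy"])/f(p),1]); o=T[:3,3]
    return o+d*(z-o[2])/d[2]
def save(p,n,crop=None,s=1):
    im=p["color"][:,:,::-1]
    if crop: a,b,c,d=crop; im=im[b:d,a:c]
    if s!=1: im=cv2.resize(im,None,fx=s,fy=s,interpolation=cv2.INTER_CUBIC)
    cv2.imwrite("pics/"+n+".png",im)
E
python3 - <<'E'
from h import *
print(env.state())
for c in ["side","top"]:
    p=env.read_camera(c); save(p,c+"0",s=1.5)
    print(c,p["fovy"],p["cx"],p["cy"],np.round(p["T"],3).tolist())
    for l in ["nut","nut_grip","nut_saddle","stand","flange","meter","pliers","driver"]:
        print(l,[(np.round(d["point"]).tolist(),round(d["score"],2),np.round(proj(p,d["point"])).tolist()) for d in env.search_frame(l,p)[:4]])
E
```

```text
pics
{'t': 0.0, 'joints': array([ 1.11836065e+00,  4.91558752e-01,  1.55948343e+00, -1.90128460e-05,
        1.09170041e+00, -1.05588923e-01]), 'qvel': array([-0.00146516,  0.00028759, -0.00034381,  0.00235646, -0.00025428,
       -0.00153699]), 'tau': array([-9.62730774e-04, -6.12654161e+01, -2.58176619e+01,  6.92340592e-02,
        4.83113027e-02, -7.35503886e-05]), 'eef_pos': array([212.32025108, 587.55275875, 214.05055091]), 'tcp_rot': array([-3.14044734e+00, -1.04427399e-04,  2.79475461e+00]), 'ft_force': array([-0.45242168,  0.05199716, -0.79295942]), 'moment': array([ 0.00820521,  0.01249984, -0.01203129]), 'opening': 0.9971546467460992}
side 53.10808457628404 254.0686720199711 197.34640862610843 [[0.83, -0.282, 0.481, 78.315], [-0.558, -0.44, 0.704, -675.434], [0.013, -0.852, -0.523, 568.145], [0.0, 0.0, 0.0, 1.0]]
nut [([449.0, -127.0, 18.0], 0.82, [252.0, 253.0]), ([451.0, -26.0, 18.0], 0.82, [229.0, 230.0]), ([444.0, -211.0, 16.0], 0.77, [272.0, 277.0])]
nut_grip [([450.0, -28.0, 20.0], 0.76, [229.0, 230.0]), ([343.0, -103.0, 17.0], 0.65, [204.0, 265.0]), ([441.0, -216.0, 
[... 871 characters left out ...]
8.0, -15.0, 16.0], 0.64, [259.0, 222.0]), ([349.0, -93.0, 10.0], 0.61, [286.0, 256.0])]
nut_grip [([455.0, -17.0, 11.0], 0.58, [259.0, 219.0]), ([448.0, -201.0, 14.0], 0.47, [323.0, 221.0])]
nut_saddle [([441.0, -200.0, 15.0], 0.61, [323.0, 223.0]), ([452.0, -112.0, 14.0], 0.5, [292.0, 220.0]), ([452.0, -14.0, 13.0], 0.47, [258.0, 220.0])]
stand [([629.0, -28.0, 25.0], 0.73, [262.0, 160.0]), ([506.0, 404.0, 34.0], 0.43, [112.0, 204.0])]
flange [([433.0, 86.0, 2.0], 0.68, [224.0, 228.0])]
meter [([512.0, -376.0, 75.0], 0.92, [387.0, 194.0]), ([508.0, 402.0, 37.0], 0.26, [113.0, 203.0])]
pliers [([406.0, 313.0, 17.0], 0.85, [144.0, 238.0])]
driver [([503.0, 406.0, 37.0], 0.82, [111.0, 204.0])]
```

View pics/side0.png

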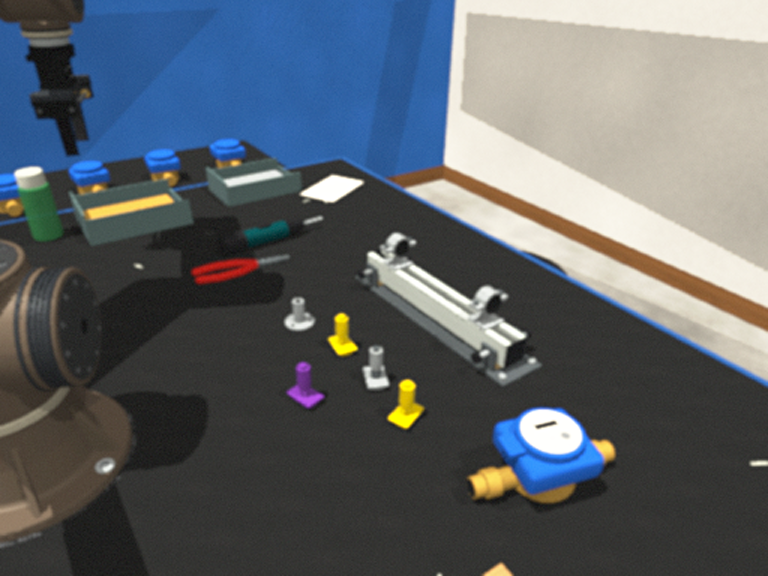

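View pics/top0.png

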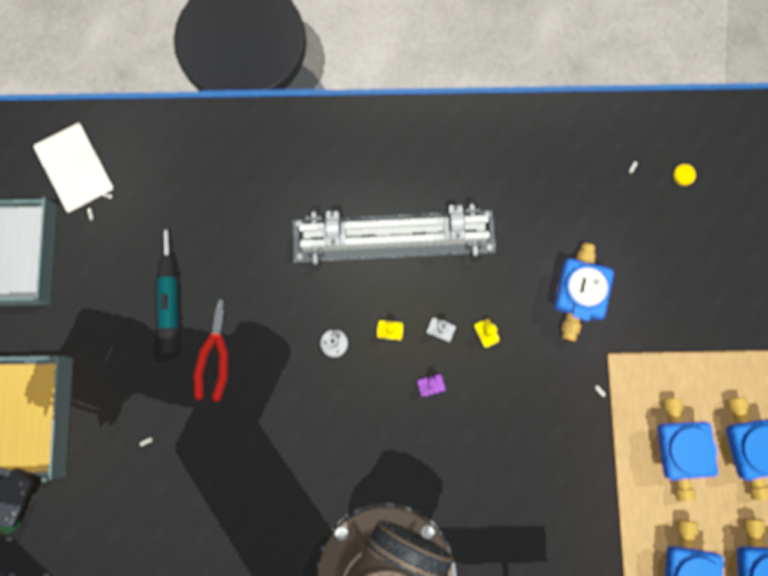

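Top view: the grey nut is at about (441,329) in the 1.5x picture, between two yellow look-alikes with a purple one below it. The flange is at (334,343) and the rail runs along y, around (393,230). Next I'll take enlarged crops of the nut and rail.

Run:
```python
from h import *
t=env.read_camera("top"); s=env.read_camera("side")
def crop(p,b,k): a,c,d,e=b; return cv2.resize(p["color"][c:e,a:d,::-1],None,fx=k,fy=k,interpolation=cv2.INTER_CUBIC)
A=np.zeros((600,800,3),np.uint8)
def put(im,x,y): h,w=im.shape[:2]; h=min(h,600-y); w=min(w,800-x); A[y:y+h,x:x+w]=im[:h,:w]
put(crop(t,(190,130,340,190),5),0,0)      # 750x300
put(crop(t,(275,200,313,237),8),0,300)    # 304x296
put(crop(s,(235,220,273,267),6),310,300)  # 228x282
put(crop(s,(240,170,305,220),4),540,300)
cv2.imwrite("pics/crop1.png",A)
```

```text
(no output)
```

View pics/crop1.png

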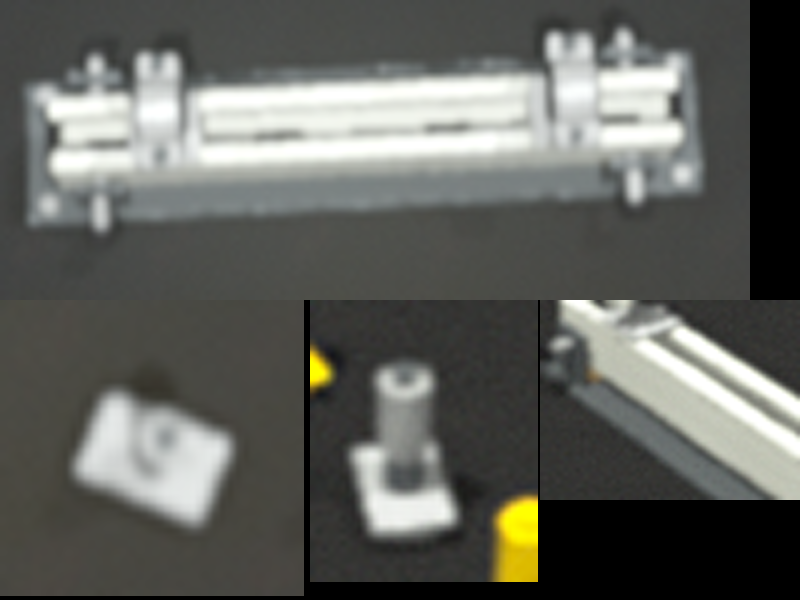

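Run:
```python
from h import *
P=[env.read_camera("top") for _ in range(4)]; t=P[-1]
g=np.mean([p["color"].astype(float).mean(2) for p in P],0)
# nut saddle
c=g[200:237,275:313]; c8=cv2.resize(c.astype(np.float32),None,fx=8,fy=8,interpolation=cv2.INTER_CUBIC)
_,b=cv2.threshold(c8,130,255,0)
cs,_=cv2.findContours(b.astype(np.uint8),0,1); k=max(cs,key=cv2.contourArea)
pts=(k[:,0,:]+.5)/8-.5+[275,200]
w=np.array([ray(t,u,v,13.5)[:2] for u,v in pts]).astype(np.float32)
print("saddle",cv2.minAreaRect(w)); r=cv2.boxPoints(cv2.minAreaRect(w)); print(r)
s=env.read_camera("side")
for ang in [0]:
  cx,cy=cv2.minAreaRect(w)[0]
  print("side proj saddle",proj(s,[cx,cy,13.5]),"studtop",proj(s,[cx,cy,66]),"top cam studtop",proj(t,[cx,cy,66]))
# rail profiles: sample in world at z=55 along stand perpendicular, yaw a
for yaw in np.radians([2,2.5,3,3.5]):
  n=np.array([np.cos(yaw),np.sin(yaw)]); d=np.array([-np.sin(yaw),np.cos(yaw)])
  xs=np.arange(-45,46,3)
  prof=[]
  for x in xs:
    q=[proj(t,[*(np.array([635,-22])+n*x+d*y),55]) for y in range(-75,76,3)]
    m=np.array(q,np.float32); prof.append(cv2.remap(g.astype(np.float32),m[None,:,0],m[None,:,1],1).mean())
  print(round(np.degrees(yaw),1),[int(v) for v in prof], "grad",round(float(np.abs(np.diff(prof)).sum())))
print(xs.tolist())
```

```text
saddle ((453.7510986328125, -117.76203155517578), (51.53803634643555, 36.31513595581055), 66.61561584472656)
[[ 426.85727 -134.20776]
 [ 460.1896  -148.62115]
 [ 480.64493 -101.3163 ]
 [ 447.3126   -86.90291]]
side proj saddle [np.float64(251.14718141118794), np.float64(251.4314344901583)] studtop [np.float64(251.3667198989946), np.float64(232.62912690043117)] top cam studtop [np.float64(295.42425789838387), np.float64(216.81286100753485)]
2.0 [119, 129, 128, 127, 128, 134, 150, 166, 182, 211, 241, 253, 248, 220, 186, 198, 227, 238, 234, 225, 232, 248, 253, 238, 193, 135, 108, 99, 84, 76, 75] grad 477
2.5 [119, 129, 128, 127, 128, 134, 150, 166, 182, 211, 241, 253, 248, 219, 186, 199, 227, 238, 233, 225, 232, 248, 253, 238, 193, 136, 108, 99, 84, 76, 75] grad 474
3.0 [119, 128, 128, 127, 128, 135, 150, 166, 183, 211, 241, 253, 247, 219, 188, 199, 226, 237, 233, 225, 232, 248, 252, 237, 193, 137, 109, 98, 84, 76, 75] grad 465
3.5 [119, 128, 128, 127, 128, 135, 150, 166, 184, 211, 240, 252, 246, 218, 191, 200, 225, 236, 233, 226, 233, 247, 251, 235, 192, 139, 110, 98, 84, 77, 76] grad 452
[-45, -42, -39, -36, -33, -30, -27, -24, -21, -18, -15, -12, -9, -6, -3, 0, 3, 6, 9, 12, 15, 18, 21, 24, 27, 30, 33, 36, 39, 42, 45]
```

Nut: (453,-118), long axis at 66.6°. The stud top reprojects to within 1 px in both cameras. Rail: about (639.6,-22), with lip spacing 31 mm against 31.5 expected. I'm moving now.

Emit:
carry_out([
  [0.015, -0.044, 0, 0, 0, -5.85],
  [0.015, -0.044, 0, 0, 0, -5.85],
  [0.015, -0.044, 0, 0, 0, -5.85],
  [0.015, -0.044, 0, 0, 0, -5.85],
  [0.015, -0.044, 0, 0, 0, -5.85],
  [0.015, -0.044, 0, 0, 0, -5.85],
  [0.015, -0.044, 0, 0, 0, -5.85],
  [0.015, -0.044, 0, 0, 0, -5.85],
  [0.015, -0.044, 0, 0, 0, -5.85],
  [0.015, -0.044, 0, 0, 0, -5.85],
  [0.015, -0.044, 0, 0, 0, -5.85],
  [0.015, -0.044, 0, 0, 0, -5.85],
], fingers=0.5)

```text
t: 2.45
eef_pos: [392.7, 57.9, 215.0]
tcp_rot: [3.141, -0.0, 1.565]
ft_force: [0.8, 0.8, 0.5]
opening: 0.5
```

Run:
```python
from h import *
P=[env.read_camera("top") for _ in range(4)]; t=P[-1]
g=np.mean([p["color"].astype(float).mean(2) for p in P],0).astype(np.float32)
ys=[];cs=[]
for y0 in range(-90,50,6):
  xs=np.arange(600,680,0.5); base=635-np.tan(np.radians(2.5))*(y0+22)
  m=np.array([[proj(t,[x,y0+dy,55]) for x in xs] for dy in (-2,0,2)],np.float32)
  pr=cv2.remap(g,m[...,0],m[...,1],1).mean(0)
  r=[]
  for c in (base-11,base+20.5):
    k=np.abs(xs-c)<9; w=np.clip(pr[k]-225,0,None); r.append((w*xs[k]).sum()/max(w.sum(),1e-6))
  ys.append(y0);cs.append(r+[np.mean(r)])
cs=np.array(cs); print(np.round(np.c_[ys,cs],1).tolist())
k=np.abs(cs[:,1]-cs[:,0]-31)<2.5
print(np.polyfit(np.array(ys)[k],cs[k],1), k.sum(), np.polyval(np.polyfit(np.array(ys)[k],cs[k,2],1),-21))
for n,u in (("base l",(216-.0+.0-20.8,161)),("base r",(330,154.5)),("clampL",(221.6,152)),("clampR",(304.6,147))):
  print(n,[np.round(ray(t,*u,z),1).tolist() for z in (6,55,112)])
print(env.state()["eef_pos"],env.state()["tcp_rot"],env.state()["t"])
```

```text
[[-90.0, 625.5, 657.1, 641.3], [-84.0, 624.9, 656.9, 640.9], [-78.0, 625.1, 656.9, 641.0], [-72.0, 625.0, 656.7, 640.8], [-66.0, 624.7, 656.8, 640.8], [-60.0, 624.9, 656.0, 640.5], [-54.0, 624.7, 656.1, 640.4], [-48.0, 624.8, 655.9, 640.3], [-42.0, 624.4, 655.4, 639.9], [-36.0, 624.1, 655.3, 639.7], [-30.0, 623.9, 655.0, 639.4], [-24.0, 624.0, 655.0, 639.5], [-18.0, 0.0, 654.8, 327.4], [-12.0, 0.0, 654.7, 327.4], [-6.0, 0.0, 654.3, 327.1], [0.0, 0.0, 653.6, 326.8], [6.0, 0.0, 653.8, 326.9], [12.0, 0.0, 653.6, 326.8], [18.0, 0.0, 653.2, 326.6], [24.0, 0.0, 652.7, 326.3], [30.0, 0.0, 652.7, 326.4], [36.0, 0.0, 653.0, 326.5], [42.0, 0.0, 652.9, 326.5], [48.0, 0.0, 653.0, 326.5]]
[[-2.09397366e-02 -3.53889534e-02 -2.81643450e-02]
 [ 6.23471712e+02  6.54065198e+02  6.38768455e+02]] 12 639.3599064520129
base l [[634.1, 169.8, 6.0], [621.4, 163.4, 55.0], [606.7, 155.9, 112.0]]
base r [[647.1, -233.3, 6.0], [633.9, -224.4, 55.0], [618.6, -214.1, 112.0]]
clampL [[660.4, 91.0, 6.0], [646.8, 87.5, 55.0], [630.9, 83.5, 112.0]]
clampR [[671.6, -158.1, 6.0], [657.5, -152.1, 55.0], [641.1, -145.1, 112.0]]
[392.53054093  58.96994577 214.68731322] [ 3.14152973e+00 -1.31873840e-04  1.56713607e+00] 2.65
```

Emit:
carry_out([
  [0.0152, -0.0443, -0.02, 0, 0, -5.8],
  [0.0152, -0.0443, -0.02, 0, 0, -5.8],
  [0.0152, -0.0443, -0.02, 0, 0, -5.8],
  [0.0152, -0.0443, -0.02, 0, 0, -5.8],
  [0, 0, -0.03, 0, 0, 0],
  [0, 0, 0, 0, 0, 0],
  [0, 0, 0, 0, 0, 0],
], fingers=0.5)

```text
t: 3.35
eef_pos: [451.9, -112.6, 106.4]
tcp_rot: [-3.14, -0.0, 1.167]
ft_force: [0.0, 0.0, 0.3]
opening: 0.502
```

Run:
```python
from h import *
s=env.read_camera("side"); save(s,"pre",(190,150,310,270),5)
st=env.state(); print(st["eef_pos"],st["tcp_rot"],st["joints"],st["ft_force"])
```

```text
[ 452.29383111 -112.75513733  107.06113271] [ 3.14133892e+00 -4.24267592e-05  1.16756215e+00] [-3.86188667e-01  4.28803177e-01  2.05432490e+00  6.22784009e-05
  6.58210162e-01  1.69962538e-02] [ 0.41735797 -0.49128379  0.35018141]
```

View pics/pre.png

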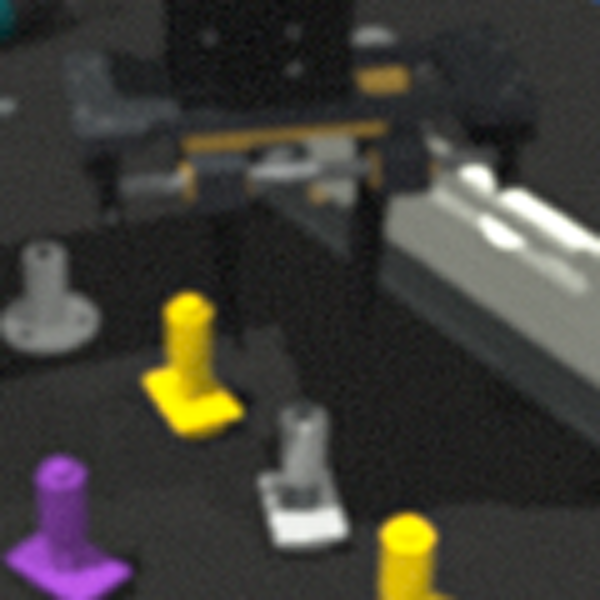

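The jaws straddle the nut: the tips are at about (235,340) and (365,300) in the crop, with the stud at (303,410). A 5 mm shift in -y is needed, then I can descend and grip.

Emit:
carry_out([
  [0.001, -0.005, 0, 0, 0, -0.3],
  [0, 0, -0.02, 0, 0, 0],
  [0, 0, -0.02, 0, 0, 0],
  [0, 0, -0.02, 0, 0, 0],
  [0, 0, -0.01, 0, 0, 0],
  [0, 0, -0.01, 0, 0, 0],
  [0, 0, 0, 0, 0, 0],
  [0, 0, 0, 0, 0, 0],
], fingers=0.5)

```text
t: 4.2
eef_pos: [453.4, -119.2, 26.6]
tcp_rot: [3.141, 0.0, 1.16]
ft_force: [-0.3, -0.0, 0.6]
opening: 0.501
```

Emit:
carry_out([
  [0, 0, 0, 0, 0, 0],
  [0, 0, 0, 0, 0, 0],
  [0, 0, 0, 0, 0, 0],
  [0, 0, 0, 0, 0, 0],
  [0, 0, 0, 0, 0, 0],
  [0, 0, 0, 0, 0, 0],
  [0, 0, 0, 0, 0, 0],
  [0, 0, 0, 0, 0, 0],
], fingers=0)

```text
t: 5.0
eef_pos: [453.1, -119.2, 26.2]
tcp_rot: [3.141, 0.0, 1.159]
ft_force: [-1.2, -0.8, 3.3]
opening: 0.176
```

Emit:
carry_out([
  [0, 0, 0.015, 0, 0, 0],
  [0, 0, 0.035, 0, 0, 0],
  [0, 0, 0.04, 0, 0, 0],
  [0, 0, 0.03, 0, 0, 0],
  [0.037, 0.0175, 0.005, 0, 0, 5.1],
  [0.037, 0.0175, 0, 0, 0, 5.1],
  [0.037, 0.0175, 0, 0, 0, 5.1],
  [0.037, 0.0175, 0, 0, 0, 5.1],
  [0.0385, 0.0175, 0, 0, 0, 5],
  [0, 0, 0, 0, 0, 0],
  [0, 0, 0, 0, 0, 0],
  [0, 0, 0, 0, 0, 0],
], fingers=0)

```text
t: 6.2
eef_pos: [638.6, -31.9, 150.7]
tcp_rot: [-3.14, -0.0, 1.602]
ft_force: [-0.6, 0.8, -0.7]
opening: 0.175
```

Run:
```python
from h import *
s=env.read_camera("side"); t=env.read_camera("top")
st=env.state(); print(st["eef_pos"],st["tcp_rot"],st["joints"],st["ft_force"],st["opening"])
a=cv2.resize(s["color"][130:250,240:340,::-1],None,fx=5,fy=5,interpolation=2)
b=cv2.resize(t["color"][110:210,230:290,::-1],None,fx=5,fy=5,interpolation=2)
A=np.zeros((600,800,3),np.uint8);A[:,:500]=a;A[:500,500:]=b;cv2.imwrite("pics/over.png",A)
e=st["eef_pos"]
print("pred foot",proj(s,[e[0],e[1],e[2]-27]),"railtop",proj(s,[639.7,-31.5,55]))
```

```text
[638.81627882 -32.18731854 151.21976897] [-3.14120194e+00 -5.66623715e-05  1.60151065e+00] [-1.53548518e-01  5.76299853e-01  1.58815246e+00 -1.91570232e-05
  9.77534814e-01 -1.84252135e-01] [ 0.66664639  0.43188061 -1.23900854] 0.18082760837365083
pred foot [np.float64(294.636552118464), np.float64(172.07860049402188)] railtop [np.float64(292.90452964677445), np.float64(195.674753082271)]
```

View pics/over.png

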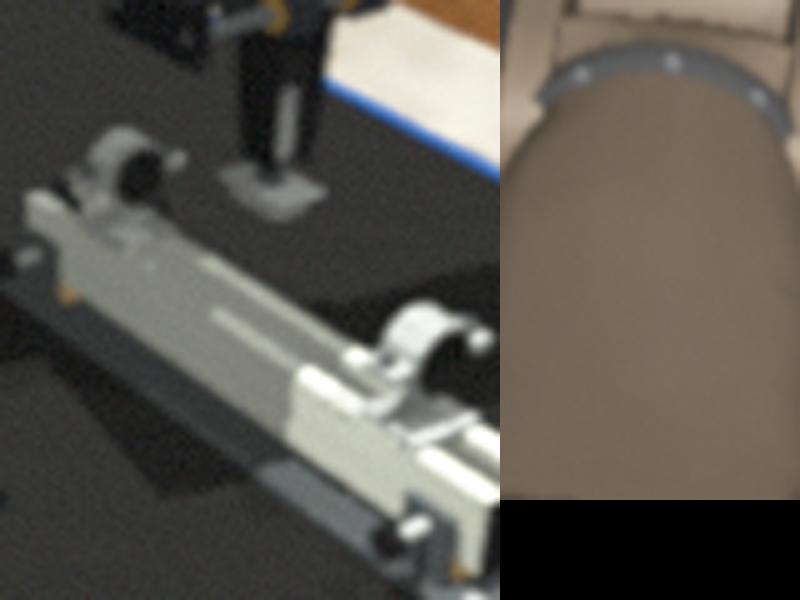

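The nut is held upright, its saddle along the rail. It shows at (275,190) in the crop against a predicted (273,205) for the foot below it. I'll descend to just above the rail and then feel downward.

Emit:
carry_out([
  [0.0008, 0.0005, -0.018, 0, 0, 0],
  [0, 0, -0.02, 0, 0, 0],
  [0, 0, -0.016, 0, 0, 0],
  [0, 0, 0, 0, 0, 0],
  [0, 0, 0, 0, 0, 0],
  [0, 0, 0, 0, 0, 0],
])

```text
t: 6.9
eef_pos: [640.7, -31.5, 98.3]
tcp_rot: [3.14, 0.0, 1.602]
ft_force: [-0.6, -0.6, -0.9]
opening: 0.176
```

Run:
```python
from h import *
s=env.read_camera("side"); save(s,"near",(255,150,335,225),8)
st=env.state(); e=st["eef_pos"]; print(e,st["tcp_rot"],st["ft_force"])
o=np.array([255,150])
f8=lambda X:np.round((np.array(proj(s,X))+.5-o)*8).astype(int).tolist()
n=np.array([np.cos(.031),np.sin(.031)]);d=np.array([-n[1],n[0]])
for z in (51,55,59):
  c=np.array([639.7-.27*(z-55),-31.5])
  print(z,"near outer edge y+-40",[f8([*(c-20.5*n+d*k),z]) for k in(-60,0,60)],"far outer",[f8([*(c+20.5*n+d*k),z]) for k in(-60,0,60)],"near mouth edge",[f8([*(c-11*n+d*k),z]) for k in(-60,0,60)])
print("foot bottom corners",[f8([e[0]+a,e[1]+b,e[2]-27]) for a in(-10,10) for b in(-17,17)], "saddle top corners",[f8([e[0]+a,e[1]+b,e[2]-27+13.5]) for a in(-15,15) for b in(-23,23)])
```

```text
[640.71304416 -31.40605204  98.2349394 ] [3.14003223e+00 3.12824009e-04 1.60247885e+00] [-0.48855386 -0.35280798 -1.4567352 ]
51 near outer edge y+-40 [[386, 483], [260, 398], [145, 320]] far outer [[484, 442], [357, 361], [240, 285]] near mouth edge [[409, 473], [283, 389], [167, 312]]
55 near outer edge y+-40 [[384, 473], [258, 388], [143, 310]] far outer [[482, 432], [355, 351], [238, 276]] near mouth edge [[407, 463], [281, 379], [165, 302]]
59 near outer edge y+-40 [[383, 463], [256, 379], [140, 301]] far outer [[481, 423], [353, 341], [236, 267]] near mouth edge [[406, 454], [279, 370], [163, 293]]
foot bottom corners [[322, 357], [255, 311], [371, 339], [304, 294]] saddle top corners [[325, 332], [234, 271], [399, 306], [307, 246]]
```

View pics/near.png

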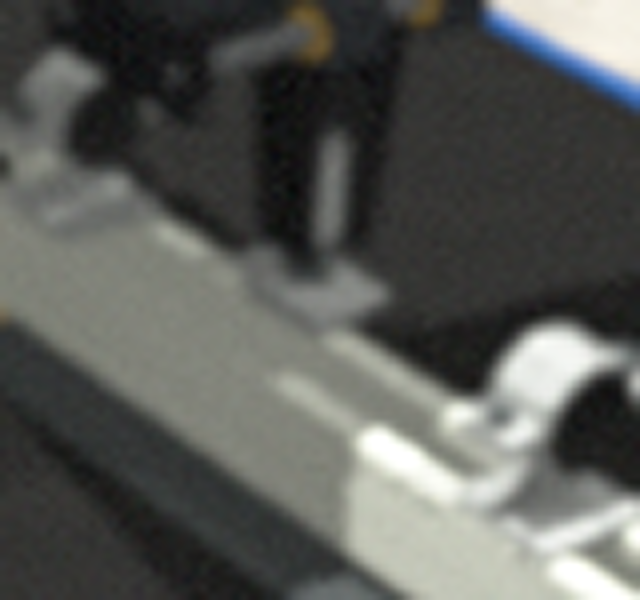

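Emit:
carry_out([
  [-0.0012, 0, -0.006, 0, 0, 0],
  [0, 0, -0.004, 0, 0, 0],
  [0, 0, 0, 0, 0, 0],
  [0, 0, 0, 0, 0, 0],
  [0, 0, -0.0015, 0, 0, 0],
  [0, 0, 0, 0, 0, 0],
])

```text
t: 7.55
eef_pos: [639.2, -31.2, 85.5]
tcp_rot: [-3.142, 0.0, 1.603]
ft_force: [-0.5, 0.7, -1.6]
opening: 0.176
```

Emit:
carry_out([
  [0, 0, -0.0015, 0, 0, 0],
  [0, 0, 0, 0, 0, 0],
])

```text
t: 7.75
eef_pos: [639.1, -31.2, 83.9]
tcp_rot: [-3.141, -0.0, 1.603]
ft_force: [0.1, 0.9, -0.9]
opening: 0.175
```

Emit:
carry_out([
  [0, 0, -0.0015, 0, 0, 0],
  [0, 0, 0, 0, 0, 0],
])

```text
t: 7.95
eef_pos: [639.1, -31.1, 82.4]
tcp_rot: [-3.141, -0.0, 1.603]
ft_force: [0.3, -0.3, -2.1]
opening: 0.175
```

Emit:
carry_out([
  [0, 0, -0.001, 0, 0, 0],
  [0, 0, 0, 0, 0, 0],
])

```text
t: 8.15
eef_pos: [639.1, -31.2, 81.5]
tcp_rot: [-3.141, -0.0, 1.603]
ft_force: [0.1, -0.6, -1.1]
opening: 0.179
```

Emit:
carry_out([
  [0, 0, -0.001, 0, 0, 0],
  [0, 0, 0, 0, 0, 0],
])

```text
t: 8.35
eef_pos: [639.2, -31.2, 80.5]
tcp_rot: [-3.142, -0.0, 1.603]
ft_force: [0.0, -0.6, -0.2]
opening: 0.176
```

Emit:
carry_out([
  [0, 0, -0.001, 0, 0, 0],
  [0, 0, 0, 0, 0, 0],
])

```text
t: 8.55
eef_pos: [639.1, -31.1, 79.5]
tcp_rot: [-3.142, -0.0, 1.603]
ft_force: [-0.2, -0.0, -0.5]
opening: 0.176
```

Emit:
carry_out([
  [0, 0, -0.001, 0, 0, 0],
  [0, 0, 0, 0, 0, 0],
])

```text
t: 8.75
eef_pos: [639.1, -31.2, 78.5]
tcp_rot: [-3.141, -0.0, 1.603]
ft_force: [0.2, -0.2, -1.3]
opening: 0.173
```

Emit:
carry_out([
  [0, 0, -0.001, 0, 0, 0],
  [0, 0, 0, 0, 0, 0],
])

```text
t: 8.95
eef_pos: [639.2, -31.2, 77.5]
tcp_rot: [-3.142, -0.0, 1.603]
ft_force: [0.3, 0.6, -0.9]
opening: 0.176
```

Emit:
carry_out([
  [0, 0, -0.001, 0, 0, 0],
  [0, 0, 0, 0, 0, 0],
])

```text
t: 9.15
eef_pos: [639.2, -31.2, 76.5]
tcp_rot: [-3.142, -0.0, 1.603]
ft_force: [-0.1, -0.2, -1.0]
opening: 0.174
```

Emit:
carry_out([
  [0, 0, -0.001, 0, 0, 0],
  [0, 0, 0, 0, 0, 0],
])

```text
t: 9.35
eef_pos: [639.1, -31.2, 75.5]
tcp_rot: [-3.141, -0.0, 1.603]
ft_force: [-0.1, -0.5, -0.7]
opening: 0.173
```

Emit:
carry_out([
  [0, 0, -0.0015, 0, 0, 0],
  [0, 0, 0, 0, 0, 0],
])

```text
t: 9.55
eef_pos: [639.3, -31.2, 74.4]
tcp_rot: [3.141, 0.0, 1.603]
ft_force: [-1.4, -0.3, 4.1]
opening: 0.174
```

Emit:
carry_out([
  [0, 0, -0.0015, 0, 0, 0],
  [0, 0, 0, 0, 0, 0],
])

```text
t: 9.75
eef_pos: [639.3, -31.2, 72.9]
tcp_rot: [3.141, 0.0, 1.603]
ft_force: [-1.7, -0.5, 5.7]
opening: 0.177
```

The foot is in the mouth. A soft contact began at TCP z≈74.7, which puts the rail top at about 59 and matches the saddle's 4 N + 1.5 N/mm spring. I'm pressing on to about 7.5 mm of compression.

Emit:
carry_out([
  [0, 0, -0.001, 0, 0, 0],
  [0, 0, -0.001, 0, 0, 0],
  [0, 0, -0.001, 0, 0, 0],
  [0, 0, 0, 0, 0, 0],
])

```text
t: 10.15
eef_pos: [639.4, -31.2, 70.3]
tcp_rot: [3.141, 0.0, 1.603]
ft_force: [-2.9, 0.2, 9.2]
opening: 0.18
```

Emit:
carry_out([
  [0, 0, -0.001, 0, 0, 0],
  [0, 0, -0.001, 0, 0, 0],
  [0, 0, -0.0008, 0, 0, 0],
  [0, 0, 0, 0, 0, 0],
])

```text
t: 10.55
eef_pos: [639.4, -31.2, 67.9]
tcp_rot: [3.141, 0.0, 1.603]
ft_force: [-5.5, 0.3, 13.1]
opening: 0.177
```

Emit:
carry_out([
  [-0.0004, 0, -0.0004, 0, 0, 0],
  [0, 0, -0.0006, 0, 0, 0],
  [0, 0, 0, 0, 0, 0],
])

```text
t: 10.85
eef_pos: [639.4, -31.2, 67.2]
tcp_rot: [3.14, 0.0, 1.603]
ft_force: [-3.2, -0.9, 14.9]
opening: 0.179
```

Emit:
carry_out([
  [0, 0, 0, 0, 0, -5],
  [0, 0, 0, 0, 0, -5],
  [0, 0, 0, 0, 0, -5],
  [0, 0, 0, 0, 0, 0],
])

```text
t: 11.25
eef_pos: [639.6, -31.2, 67.3]
tcp_rot: [3.139, -0.0, 1.338]
ft_force: [-2.0, 0.9, 14.4]
opening: 0.18
```

```bash
python3 -c "
from h import *
s=env.state();print(s['eef_pos'],s['tcp_rot'],s['ft_force'],s['moment'],s['joints'])"
```

```text
[639.63836506 -31.21209963  67.34119181] [ 3.13883248e+00 -1.85938801e-04  1.33822587e+00] [-2.03756676  0.85101433 14.42987233] [ 0.01796171  0.45392134 -0.00515594] [-1.51828903e-01  6.78130418e-01  1.65294710e+00 -5.15904499e-05
  8.07748960e-01  8.07774108e-02]
```

Turning freely (moment about z ≈ 0). Continuing the twist.

Emit:
carry_out([
  [0, 0, 0, 0, 0, -5],
  [0, 0, 0, 0, 0, -5],
  [0, 0, 0, 0, 0, -5],
  [0, 0, 0, 0, 0, -5],
  [0, 0, 0, 0, 0, -5],
  [0, 0, 0, 0, 0, -5],
  [0, 0, 0, 0, 0, 0],
])

```text
t: 11.95
eef_pos: [638.7, -30.6, 67.1]
tcp_rot: [-3.142, -0.0, 0.815]
ft_force: [-6.5, 4.0, 15.6]
opening: 0.175
```

```bash
python3 -c "
from h import *
s=env.state();print(s['eef_pos'],s['tcp_rot'],s['ft_force'],s['moment'],s['opening'])"
```

```text
[638.68276611 -30.606435    67.08678521] [-3.14159244e+00 -4.97116848e-04  8.14781913e-01] [-6.49985645  4.03837651 15.59719542] [0.7056507  1.27901861 0.07559364] 0.1745952903442349
```

Emit:
carry_out([
  [-0.0004, 0.0002, 0, 0, 0, -5],
  [0, 0, 0, 0, 0, -5],
  [0, 0, 0, 0, 0, -5],
  [0, 0, 0, 0, 0, -5],
  [0, 0, 0, 0, 0, 0],
])

```text
t: 12.45
eef_pos: [637.6, -30.0, 66.8]
tcp_rot: [-3.14, 0.001, 0.466]
ft_force: [-8.7, 5.1, 15.2]
opening: 0.176
```

```bash
python3 -c "
from h import *
s=env.state();print(s['eef_pos'],s['tcp_rot'],s['ft_force'],s['moment'],s['opening'])"
```

```text
[637.60054324 -29.97338255  66.841936  ] [-3.14015242e+00  7.63979057e-04  4.65734174e-01] [-8.74718218  5.07730409 15.18863399] [1.12334456 1.64181803 0.18014674] 0.17625784191747693
```

Emit:
carry_out([
  [-0.0006, 0.0003, 0, 0, 0, 0],
  [-0.0004, 0.0002, 0, 0, 0, 0],
  [0, 0, 0, 0, 0, 0],
])

```text
t: 12.75
eef_pos: [637.5, -29.9, 66.9]
tcp_rot: [3.141, -0.001, 0.468]
ft_force: [-3.7, 4.0, 12.0]
opening: 0.175
```

```bash
python3 -c "
from h import *
s=env.state();print(s['eef_pos'],s['tcp_rot'],s['ft_force'],s['moment'],s['opening'])"
```

```text
[637.52984743 -29.90192039  66.88648641] [ 3.14148517e+00 -9.47678697e-04  4.68480629e-01] [-3.69848459  3.99738479 11.95341525] [0.65434439 0.81365396 0.06701127] 0.1748254191800106
```

Emit:
carry_out([
  [-0.0003, 0, -0.0006, 0, 0, 0],
  [0, 0, 0, 0, 0, -5],
  [0, 0, 0, 0, 0, -5],
  [0, 0, 0, 0, 0, -3],
  [0, 0, 0, 0, 0, 0],
])

```text
t: 13.25
eef_pos: [637.3, -29.9, 66.6]
tcp_rot: [-3.142, -0.001, 0.24]
ft_force: [-4.6, 4.4, 15.0]
opening: 0.181
```

```bash
python3 -c "
from h import *
s=env.state();print(s['eef_pos'],s['tcp_rot'],s['ft_force'],s['moment'],s['opening'])"
```

```text
[637.27962727 -29.88343366  66.60598266] [-3.14156222e+00 -1.10793320e-03  2.39941651e-01] [-4.59841325  4.4201314  15.00616879] [0.72468847 1.07423734 0.14317573] 0.18084350115814074
```

Emit:
carry_out([
  [-0.0003, 0.0003, 0, 0, 0, -4],
  [0, 0, 0, 0, 0, -4],
  [0, 0, 0, 0, 0, -4],
  [0, 0, 0, 0, 0, 0],
  [0, 0, 0, 0, 0, 0],
])

```text
t: 13.75
eef_pos: [637.2, -29.7, 66.7]
tcp_rot: [-3.141, -0.002, 0.032]
ft_force: [-4.3, 3.2, 14.3]
opening: 0.172
```

Run:
```python
from h import *
s=env.state();print(s['eef_pos'],s['tcp_rot'],s['ft_force'],s['moment'],s['opening'])
p=env.read_camera("side"); save(p,"tw",(255,150,335,225),8)
```

```text
[637.19686817 -29.68864576  66.6814093 ] [-3.14145157e+00 -1.58940428e-03  3.20585343e-02] [-4.31439939  3.22246594 14.26193429] [0.60140572 0.86289417 0.10910389] 0.17183468844418573
```

View pics/tw.png

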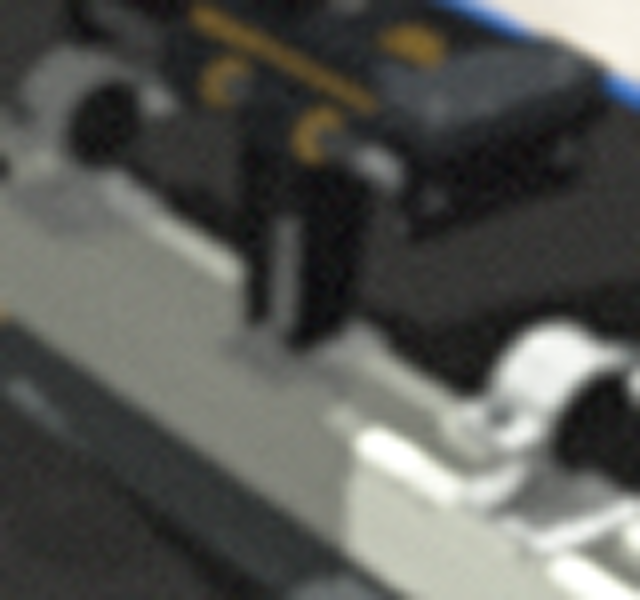

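The saddle now lies across the rail at about (300,355) in the crop, with tool yaw 1.84° equal to the rail's. I'm letting it come up slowly.

Emit:
carry_out([
  [-0.0002, 0.0002, 0.0008, 0, 0, 0],
  [0, 0, 0.0006, 0, 0, 0],
  [0, 0, 0.0006, 0, 0, 0],
  [0, 0, 0, 0, 0, 0],
])

```text
t: 14.2
eef_pos: [637.2, -29.7, 68.4]
tcp_rot: [3.142, -0.002, 0.032]
ft_force: [-1.9, 3.6, 10.9]
opening: 0.175
```

Emit:
carry_out([
  [0, 0, 0.0006, 0, 0, 0],
  [0, 0, 0.0004, 0, 0, 0],
  [0, 0, 0, 0, 0, 0],
])

```text
t: 14.5
eef_pos: [637.1, -29.7, 69.2]
tcp_rot: [3.142, -0.002, 0.032]
ft_force: [-0.6, 2.1, 10.0]
opening: 0.176
```

Emit:
carry_out([
  [0, 0, 0.0005, 0, 0, 0],
  [0, 0, 0.0004, 0, 0, 0],
  [0, 0, 0, 0, 0, 0],
])

```text
t: 14.8
eef_pos: [637.1, -29.7, 70.0]
tcp_rot: [3.142, -0.002, 0.032]
ft_force: [-1.7, 3.2, 8.4]
opening: 0.177
```

Emit:
carry_out([
  [0, 0, 0.0004, 0, 0, 0],
  [0, 0, 0.0003, 0, 0, 0],
  [0, 0, 0, 0, 0, 0],
])

```text
t: 15.1
eef_pos: [637.1, -29.6, 70.4]
tcp_rot: [-3.142, -0.001, 0.032]
ft_force: [1.1, 2.4, 6.4]
opening: 0.173
```

```bash
python3 -c "
from h import *
s=env.state();print(s['eef_pos'],s['tcp_rot'],s['ft_force'],s['moment'],s['opening'])"
```

```text
[637.09265005 -29.63786316  70.37429767] [-3.14153960e+00 -1.42422752e-03  3.20874938e-02] [1.07856718 2.4349025  6.41424305] [0.43139829 0.15969924 0.08151497] 0.172878284572707
```

Emit:
carry_out([
  [0, 0.0002, 0.0004, 0, 0, 0],
  [0, 0, 0, 0, 0, 0],
])

```text
t: 15.3
eef_pos: [637.1, -29.7, 70.4]
tcp_rot: [3.141, -0.001, 0.032]
ft_force: [2.4, 1.6, 3.7]
opening: 0.173
```

Emit:
carry_out([
  [0, 0, 0.0004, 0, 0, 0],
  [0, 0, 0, 0, 0, 0],
])

```text
t: 15.5
eef_pos: [637.0, -29.7, 70.5]
tcp_rot: [3.142, -0.001, 0.032]
ft_force: [4.8, 2.4, -0.7]
opening: 0.178
```

```bash
python3 -c "
from h import *
s=env.state();print(s['eef_pos'],s['tcp_rot'],s['ft_force'],s['moment'],s['opening'])"
```

```text
[636.98476523 -29.67315211  70.49117622] [ 3.14158847e+00 -7.90441016e-04  3.18489685e-02] [ 4.75884868  2.44501022 -0.73056077] [ 0.48112766 -0.61115874  0.11643714] 0.17818062890246858
```

Seated: z stopped at 70.4–70.5 (70.4 predicted for "caught") with the vertical load gone. I'll relieve the sideways load, then release.

Emit:
carry_out([
  [0.0003, 0.0002, 0, 0, 0, 0],
  [0, 0, 0, 0, 0, 0],
  [0, 0, 0, 0, 0, 0],
])

```text
t: 15.8
eef_pos: [637.0, -29.6, 70.5]
tcp_rot: [3.141, -0.0, 0.032]
ft_force: [4.0, 1.7, -1.7]
opening: 0.178
```

Emit:
carry_out([
  [0, 0, 0, 0, 0, 0],
  [0, 0, 0, 0, 0, 0],
  [0, 0, 0, 0, 0, 0],
  [0, 0, 0, 0, 0, 0],
  [0, 0, 0, 0, 0, 0],
], fingers=0.45)

```text
t: 16.3
eef_pos: [636.8, -29.6, 70.6]
tcp_rot: [3.142, 0.0, 0.032]
ft_force: [-0.0, -0.1, -0.6]
opening: 0.445
```

Emit:
carry_out([
  [0, 0, 0.01, 0, 0, 0],
  [0, 0, 0.025, 0, 0, 0],
  [0, 0, 0.04, 0, 0, 0],
  [0, 0, 0.05, 0, 0, 0],
  [-0.03, 0.02, 0.04, 0, 0, 0],
  [-0.03, 0.04, 0, 0, 0, 0],
  [-0.02, 0.045, 0, 0, 0, 0],
  [-0.02, 0.045, 0, 0, 0, 0],
  [-0.02, 0.045, 0, 0, 0, 0],
  [-0.02, 0.045, 0, 0, 0, 0],
  [-0.02, 0.045, 0, 0, 0, 0],
  [0, 0, 0, 0, 0, 0],
])

```text
t: 17.5
eef_pos: [476.6, 258.1, 233.7]
tcp_rot: [-3.141, -0.0, 0.037]
ft_force: [0.4, -0.9, 0.2]
opening: 0.448
```

Run:
```python
from h import *
s=env.read_camera("side"); t=env.read_camera("top"); st=env.state(); print(st["eef_pos"],st["ft_force"],st["t"])
A=np.zeros((600,800,3),np.uint8)
A[:,:480]=cv2.resize(s["color"][155:230,265:325,::-1],None,fx=8,fy=8,interpolation=2)
b=cv2.resize(t["color"][135:185,245:285,::-1],None,fx=8,fy=8,interpolation=2); A[:400,480:]=b
cv2.imwrite("pics/end.png",A)
for n,p in(("side",s),("top",t)): print(n,[(np.round(d["point"]).tolist(),round(d["score"],2)) for d in env.search_frame("nut",p)[:5]])
for z in (59+31+16-0,59+3): print("pred",z,proj(s,[637.5,-29.5,z]),proj(t,[637.5,-29.5,z]))
```

```text
[478.58589242 254.81308983 233.44061619] [ 0.48708971 -0.99192353 -1.13614413] 17.6
side [([443.0, -214.0, 17.0], 0.84), ([451.0, -27.0, 20.0], 0.7), ([638.0, -36.0, 68.0], 0.63), ([343.0, -104.0, 17.0], 0.53)]
top [([445.0, -204.0, 16.0], 0.63), ([346.0, -91.0, 9.0], 0.61), ([634.0, -32.0, 62.0], 0.57), ([448.0, -14.0, 14.0], 0.45)]
pred 106 [np.float64(293.0574121310624), np.float64(178.2203781277609)] [np.float64(262.63347876109844), np.float64(149.5705521686727)]
pred 62 [np.float64(291.9266503315783), np.float64(193.2483321886558)] [np.float64(262.339278182005), np.float64(153.79048213654585)]
```

View pics/end.png

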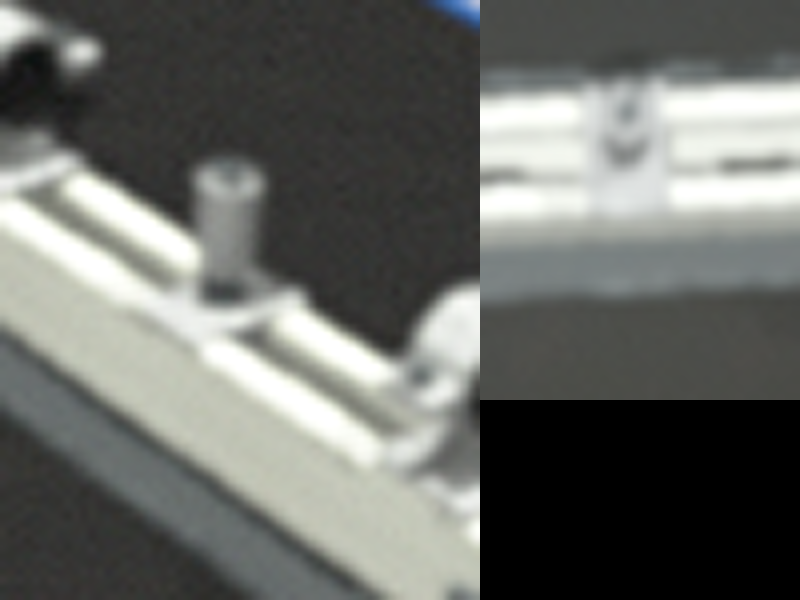

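The nut stands upright with its saddle flat and square across both lips. Its stud top is at (294,176), matching the caught height of about 110 mm. Handing in.

```bash
python3 -c "
from h import *
print(env.job_done())"
```

```text
the job is handed in; nothing more can be done
None
```

The bare-steel nut is in the rail between the two pipe clamps, standing square across it. It has been let go and the job is handed in at about 17.6 s.

- **Insertion:** I lowered the foot lengthwise into the mouth and felt the saddle land on the lips. I then pressed about 7.5 mm against the spring, reaching about 15 N.
- **Twist and catch:** I turned it 90° clockwise and let it up until the upward push fell to zero. It stopped at TCP z 70.4–70.5, against 70.4 predicted for the grooves being caught.
- **Last pictures:** Both cameras show the nut upright with its saddle flat across both lips. Its stud top sits where the caught height predicts.
- **Position:** It stands at about (637, -30). I measured the midpoint between the clamps at y ≈ -31.5, so it is roughly 1.5 mm off midway, within measuring error.
- **Rail position:** My first estimate of the rail's x was about 2 mm too high. This gave side forces of up to about 9 N during the twist, which I relieved by small shifts.
- **Not checked:** I did not compare the other objects before and after. The networks still found the look-alikes where they were, and the arm stayed clear of everything else.

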